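# Uncover the ratchet clamp, pump it onto the glued block and hold

## Task

Lift the blue dust cover off the bench clamp and stand it upright on the grey mat. Then pump the clamp's orange trigger, moving the jaw only by the trigger and not by pushing it, until the rubber pad bears on the glued wooden block and the pad's red spring sleeve is pushed about half-way into the jaw, but never nearly all the way in, which would crush the fresh joint. Finish while still holding the trigger down so that the clamp keeps this pressure on the block, and leave the other things on the worktop where they are.

Things in the scene. Friction and masses are not known exactly. Their poses are not given: they have to be found in the camera images.
- clamp: Ratchet bar clamp on a plywood baseboard, fixed. Origin: on the worktop under the bar; own x along the bar, the way the jaw advances, z up. Baseboard x = -170 to 135, y = +-50 mm, 10 mm thick. Grey cheeks carry the trigger pivot at x = -75, z = 70 mm; 36 mm wide, up to z = 78 mm. Rubber face of the fixed jaw at x = 109.5 mm; that jaw is 58 mm high.
- cover: Loose blue dust cover (0.16 kg) over the cheeks and trigger, standing on the baseboard. Open below, 128 (own x) x 64 x 92 mm high, walls 3 mm, the lower 34 mm of the end toward the block open. On top, centred, a black ridge to grip: 60 mm along own x, 14 mm thick along y, 24 mm tall, top 116 mm above the origin. Origin: centre of the underside. Lift it 95 mm before moving sideways.
- mat: Grey mat, fixed, 220 (own x) x 140 x 3 mm; origin: centre of its underside, on the worktop. The cover is to stand on it, any way round, with its centre near the mat's middle.
- block: Loose glued block, light and dark wood, 40 (along the bar) x 46 x 40 mm high, 80 g; stands on the baseboard between pad and fixed jaw, a millimetre or two from the fixed jaw. Origin: centre of its underside.
- trigger_press (a point): Top of the ribbed orange trigger paddle where it is pressed, 72 mm from the pivot toward the clamp's -x; moves with it. Paddle 44 mm along the bar by 30 mm across, 8 mm thick. About 91 mm above the worktop with the trigger up, 57 mm fully down. Hidden under the cover at first.
- trigger (a joint): Trigger angle, rad: 0 up (a spring returns it), 0.48 down at the stop. Press the paddle down: about 3 N free, up to 8 N when clamping. A full stroke moves the pawl 14 mm; it catches the bar's 4 mm teeth within the first 4 mm, then pushes the jaw, 1 mm for about 2.4 mm at the paddle. Let it up fully for the next bite.
- jaw (a joint): Advance of the sliding jaw, m, 0 to 0.058, growing toward the block. A brake of 3 N holds it: when the trigger is let up, the sleeve's spring pushes the jaw back until the sleeve is in by only about 2 to 3 mm, so more pressure lasts only while the trigger is held.
- pad (a joint): How far the red spring sleeve with the black rubber pad is pushed into the jaw, in m: 0 free (14 mm of red visible), 0.014 fully in. Spring 0.9 N per mm. Half-way is 0.007; over 0.012 the block is crushed.
- pad_face (a point): Centre of the pad's face that meets the block (disc of 28 mm diameter, 31 mm above the worktop); with jaw and pad at 0 it is at x = 30 mm in the clamp's frame.
- pen_pot: Brass pen pot, 80 mm across, 98 mm tall, bystander; origin: centre of the underside.
- glue_stick: Red and white glue stick, standing, 26 mm across, 90 mm tall, bystander; origin: centre of the underside.
- tape_dispenser: Black tape dispenser 28 x 125 x 66 mm, bystander; origin: centre of the underside.
- stapler: Teal and black stapler 36 x 138 x 40 mm, bystander; origin: centre of the underside.
- eraser: Blue and white eraser 22 x 46 x 13 mm, bystander; origin: centre of the underside.
Not all that is in view belongs to the job. There is more than one size of the cover; the one meant has the size given above. Of the things shaped like the block, the wood one is meant.

How it is judged:
By the outcome, as a careful person would: the job done as asked, in the order asked, and still so for the second after the job is handed in, while the arm keeps its last pose, push and grip.
It also fails if it takes over 72 s, if anything falls off the work surface, if the arm or the gripper's body presses on something with over 40 N, if the wrist force passes 120 N, or if a joint passes its speed limit or range.

## Robot

A 6-joint arm with a two-finger parallel gripper is mounted at the origin on a cart in front of the work surface, level with it; the furniture and walls round the work are solid. World frame = base frame: x ahead of the robot, y to its left, z up, the work surface at z = 0. Lengths are in mm, angles in rad, forces in N, time in s.
With the tool pointing down it reaches from about 300 to 775 mm from the base axis. Payload 14.6 kg.
Tool frame: the origin (TCP) lies at the very end of the fingers, on their centre line; the grasp point (between the pads) lies 19 mm behind it; z points along the fingers, y is the line along which they close (so a half turn about z gives the same grasp; the last joint's range is limited). The gripper opens to 94 mm and grips with 3 to 60 N. Pads are 16 mm wide; open, the fingers measure 119 mm over their backs; the gripper's body (75 mm by 177 mm) begins 78 mm behind the grasp point.
Start: joints at [1.219, 0.3, 1.521, -0, 1.321, -0.067], TCP at [154.528, 527.835, 167.246] pointing down, gripper open.
Joint ranges: [-3.03, 3.03], [-0.79, 2.21], [0.23, 2.52], [-1.04, 4.18], [0, 3.07], [-2.55, 2.55]. Speed limits (rad/s): [2.22, 2.22, 2.57, 3.14, 3.14, 3.14].

## Interface

Orientations are given as [roll, pitch, yaw] about the fixed x, y, z axes, in that order (R = Rz(yaw) Ry(pitch) Rx(roll)).
In Python, from cell import manip, eyes, ticket gives the robot as it stands. The module is installed in compiled form; this text tells all that it offers.
- The arm moves only by the tool arm_command, never from a script. Its argument "plan" is a list of rows, each a list of 5 numbers: the opening, from -1 (shut) to 1 (fully open), then the shift along the tool's x, y, z in m, then the turn about the tool's z in rad. In form: [[jaw, dx, dy, dz, roll], ...]. A call has 1 to 20 rows; each row shifts and turns the commanded pose from where the row before left it, along the tool's axes as they then stand; what a row does not reach is not made up. A row lasts 1/8 s, in which the tool goes at most 62.5 mm and 10.7 degrees, less where a joint would pass 70% of its speed; a pose out of reach is approached as far as the arm can. A call is refused whole if a number of a shift passes 0.0625 or a number of a turn 0.188, either way. A call with a gripper value outside its range is refused whole. The fingers move at their own pace and stop on an object; "newtons" is the grip in N (left out, the last holds). Time passes only in rows, so rows that do not move let the fingers close. It gives the time, the measured TCP pose, the force, the opening and the grip force at its end, in the units of the state.
- manip.read_state(): the state, without advancing time (a new reading comes with each control period).
- eyes.camera(name): name is "scene" or "side" or "wrist"; returns a dict with "img" (400x640x3 uint8, blue, green, red), "z_map" (400x640 float32, mm along the optical axis (not along the pixel's ray), 0 where there is no reading), "fx", "fy", "cx", "cy" (pixels), "dist" ([k1, k2, p1, p2, k3] as OpenCV has them; the pictures are not rectified), "eye" and "orientation" of the camera in the world. Camera axes: x right, y down, z forward; pixel columns grow to the right and rows downward; lengths in mm; the calibration is good to about 2 mm. A picture is of the moment at which its call begins.
- ticket.sign_off(): hands the job in; it is judged then, once.
The state is a dict: "clock": time; "joints": joint angles; "qd": joint speeds; "effort": joint torques, N m; "eef_pos": TCP position; "eef_rot": TCP orientation; "wrist_force": force on the tool from outside, world axes, zero at the start; "moment": the same for the moment, N m; "finger_gap": finger opening in mm; "finger_force": force on a finger pad.
Only numpy, scipy, OpenCV 4.12 (cv2) and the standard library are available. Lean on these libraries where they do the work, as an engineer would, in place of code of your own. Each camera call takes 0.05 s, during which the arm holds its last target. There are 200 camera calls.

## Working session

There is one attempt and no reset: what is moved stays moved. The work goes in short steps, Python scripts to look and compute and a tool call to move; the robot and the scene stay as the last step left them, time stands still between calls to the robot, and variables do not carry over. Pictures are saved under pics/ and viewed, at most 10 in all, crops included, and the job is handed in when it is done.

Besides the shell and the picture viewer there is one more tool, called after "Request:" in YAML: its name, and indented under it one key for each argument. arm_command: Moves the arm, as the interface text tells. Its arguments: {"type":"object","properties":{"plan":{"type":"array"},"newtons":{"type":"number"}},"required":["plan"]}

```bash
mkdir -p pics; cat > h.py <<'E'
import numpy as np, cv2
from scipy.spatial.transform import Rotation as R
from cell import manip, eyes, ticket
def shot(n,save=None):
    c=eyes.camera(n)
    if save: cv2.imwrite('pics/'+save,c['img'])
    return c
def rot(o):
    o=np.array(o,float)
    if o.shape==(3,3): return o
    return R.from_euler('xyz',o).as_matrix() if o.size==3 else R.from_quat(o).as_matrix()
def cloud(c):
    h,w=c['z_map'].shape
    K=np.array([[c['fx'],0,c['cx']],[0,c['fy'],c['cy']],[0,0,1.]])
    uv=np.stack(np.meshgrid(np.arange(w),np.arange(h)),-1).reshape(-1,1,2).astype(float)
    n=cv2.undistortPoints(uv,K,np.array(c['dist'],float)).reshape(h,w,2)
    z=c['z_map'][...,None]
    p=np.concatenate([n*z,z],-1)
    return p@rot(c['orientation']).T+np.array(c['eye'])
E
python3 - <<'E'
from h import *
for n in('scene','side'):
    c=shot(n,n+'0.png'); print(n,c['eye'],c['orientation'],c['fx'],c['dist'])
print(manip.read_state())
E
```

```text
scene [  66.47545505 -773.5056161   519.92033413] [-2.05042336  0.00830379 -0.64444298] 377.46033020071616 [0.0107917 0.        0.        0.        0.       ]
side [ 216.18758523 1005.44694766  792.97922088] [-2.11729775  0.01117867 -2.85007499] 435.1450705013746 [0.02594864 0.         0.         0.         0.        ]
{'clock': 0.1, 'joints': array([ 1.21938738e+00,  3.00412432e-01,  1.52151634e+00, -1.54636121e-05,
        1.32070954e+00, -6.65613840e-02]), 'qd': array([ 0.00076304, -0.00159788, -0.00436582, -0.00085798,  0.00071016,
       -0.00092344]), 'effort': array([ 2.46307158e-03, -5.32634676e+01, -3.53290594e+01,  7.10313278e-02,
        2.34682899e-02, -4.53499297e-06]), 'eef_pos': array([154.44720684, 527.57997811, 166.74592211]), 'eef_rot': array([-3.14054832e+00, -5.46034964e-05,  2.85674890e+00]), 'wrist_force': array([ 0.74114639,  0.43160729, -0.321289  ]), 'moment': array([-0.01442604, -0.0010989 , -0.0142772 ]), 'finger_force': 0.0, 'finger_gap': 94.26855084442383}
```

View pics/scene0.png

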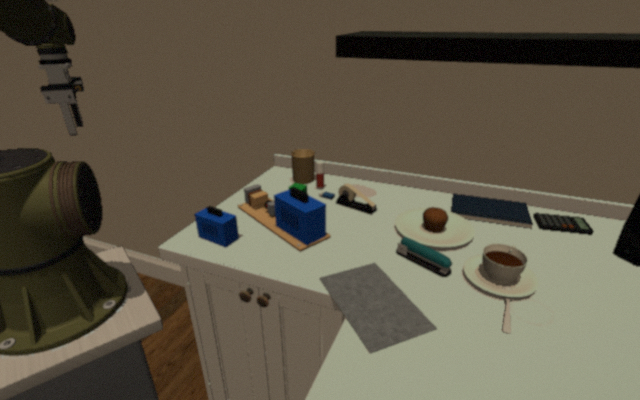

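View pics/side0.png

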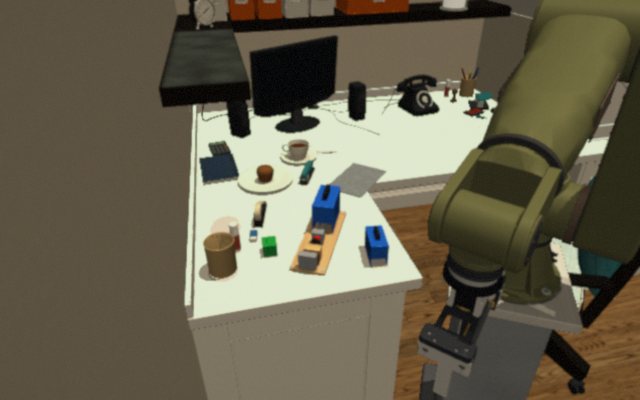

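The scene view shows the large blue cover at about (300,215) on the clamp's orange board, the small decoy at (217,225), and the mat at (375,305). The side view shows the wooden block and fixed jaw at about (315,245), and a dark shelf above on the far side.

```bash
python3 - <<'E'
from h import *
for n in('scene','side'):
    c=shot(n); P=cloud(c); hsv=cv2.cvtColor(c['img'],cv2.COLOR_BGR2HSV); H,S,V=[hsv[...,i].astype(int) for i in range(3)]
    ok=c['z_map']>0
    def blobs(m,name,zr,mn=40):
        m=(m&ok&(P[...,2]>zr[0])&(P[...,2]<zr[1])&(np.abs(P[...,0])<1200)).astype(np.uint8)
        k,l,st,ce=cv2.connectedComponentsWithStats(m)
        for i in range(1,k):
            if st[i,4]<mn: continue
            p=P[l==i]; r=cv2.minAreaRect(p[:,:2].astype(np.float32))
            print(n,name,ce[i].round(),st[i,4],'lo',np.percentile(p,1,0).round(),'hi',np.percentile(p,99,0).round(),'rect',np.round(r[0]),np.round(r[1]),round(r[2],1))
    blue=(H>105)&(H<128)&(S>150)&(V>50)
    blobs(blue,'cover',(-20,140))
    blobs(blue,'covertop',(95,112),15); blobs(blue,'smalltop',(60,90),15)
    blobs((H>5)&(H<22)&(S>90)&(V>90),'board',(5,16))
    blobs((P[...,2]>105)&(P[...,2]<122)&(V<60),'ridge',(100,130),8)
    blobs((S<60)&(V>60)&(V<150),'mat',(-8,12),400)
    sh=ok&(P[...,2]>130)&(P[...,2]<900)&(P[...,0]>100)&(P[...,0]<1200)&(V<60)&(P[...,1]>-900)
    blobs(sh,'dark high',(130,900),300)
    blobs((P[...,2]>25)&(P[...,0]>150)&(P[...,1]<700)&(P[...,1]>-900),'any',(25,130),60)
E
```

```text
scene cover [301. 216.] 1592 lo [ 492. -138.   18.] hi [559. -19. 106.] rect [525. -75.] [ 64. 127.] 6.1
scene cover [213. 225.] 724 lo [316. -12.   8.] hi [382.  76.  73.] rect [350.  36.] [46. 92.] 21.3
scene covertop [300. 203.] 537 lo [ 494. -138.   95.] hi [558. -19. 106.] rect [526. -76.] [ 63. 124.] 6.1
scene smalltop [302. 216.] 391 lo [ 492. -139.   60.] hi [559. -18.  90.] rect [504. -87.] [ 54. 135.] 29.8
scene smalltop [215. 218.] 360 lo [316. -12.  61.] hi [384.  77.  74.] rect [350.  36.] [45. 92.] 21.7
scene board [271. 224.] 697 lo [ 467. -138.    6.] hi [516. 153.  15.] rect [498.  11.] [ 53. 299.] 2.7
scene board [322. 239.] 41 lo [ 526. -138.    5.] hi [ 577. -130.   13.] rect [ 552. -136.] [53.  7.] 8.4
scene ridge [299. 197.] 104 lo [ 520. -103.  106.] hi [535. -49. 122.] rect [522. -76.] [13. 57.] 15.4
scene ridge [631. 213.] 16 lo [1054. -600.  107.] hi [1070. -594.  121.] rect [1062. -596.] [17.  2.] 22.1
scene ridge [634. 228.] 91 lo [ 982. -636.  105.] hi [1000. -612.  122.] rect [ 990. -623.] [31.  6.] 50.4
scene ridge [ 45. 275.] 832 lo [-58. -77. 105.] hi
[... 4095 characters left out ...]
y [306. 170.] 132 lo [ 668. -399.   27.] hi [ 699. -279.   44.] rect [ 687. -339.] [ 30. 124.] 7.3
side any [264. 172.] 206 lo [ 791. -282.   26.] hi [ 848. -233.   64.] rect [ 818. -256.] [58. 54.] 20.1
side any [320. 222.] 1645 lo [ 494. -129.   26.] hi [561. 168. 126.] rect [525.  18.] [ 65. 306.] 3.7
side any [258. 211.] 157 lo [721. -90.  26.] hi [763.  12.  67.] rect [746. -39.] [ 28. 109.] 19.9
side any [222. 249.] 1256 lo [703. 123.  26.] hi [779. 255. 100.] rect [750. 191.] [ 78. 135.] 19.8
side any [376. 242.] 674 lo [317.   1.  26.] hi [393.  95.  89.] rect [355.  44.] [ 49. 103.] 21.7
side any [268. 243.] 201 lo [622.  88.  26.] hi [671. 141.  44.] rect [648. 113.] [40. 50.] 28.3
```

Request:
arm_command:
  plan:
    - [1,-0.0405,-0.0362,0,0]
    - [1,-0.0405,-0.0362,0,0]
    - [1,-0.0405,-0.0362,0,0]
    - [1,-0.0405,-0.0362,0,0]
    - [1,-0.0405,-0.0362,0,0]
    - [1,-0.0405,-0.0362,0,0]
    - [1,-0.0405,-0.0362,0,0]
    - [1,-0.0405,-0.0362,0,0]
    - [1,-0.0405,-0.0362,0,0]
    - [1,-0.0405,-0.0362,0,0]
    - [1,-0.0405,-0.0362,0,0]
    - [1,-0.0405,-0.0362,0,0]
    - [1,-0.0405,-0.0362,0,0]
    - [1,0,0,0,0.171]
    - [1,0,0,0,0.171]
    - [1,0,0,0,0.171]
    - [1,0,0,0,0.171]
    - [1,0,0,0,0.171]
    - [1,0,0,0,0.171]
    - [1,0,0,0,0.171]

```text
clock: 2.7
eef_pos: [527.5, -71.7, 167.1]
eef_rot: [-3.141, -0.0, 1.654]
wrist_force: [0.5, -0.5, -0.4]
finger_gap: 94.3
finger_force: 0.0
```

```bash
cat >> h.py <<'E'
def ray(c,uv,z):
    K=np.array([[c['fx'],0,c['cx']],[0,c['fy'],c['cy']],[0,0,1.]])
    n=cv2.undistortPoints(np.array(uv,float).reshape(-1,1,2),K,np.array(c['dist'],float)).reshape(-1,2)
    d=np.c_[n,np.ones(len(n))]@rot(c['orientation']).T; e=np.array(c['eye'])
    return e+d*((z-e[2])/d[:,2])[:,None]
E
python3 - <<'E'
from h import *
s=manip.read_state(); print(s['eef_pos'],s['eef_rot'],s['clock'])
c=shot('wrist','w1.png'); print(c['eye'],c['orientation'])
P=cloud(c); V=c['img'].max(2); ok=c['z_map']>0
for nm,lo,hi in(('ridge',115,135),('top',95,110)):
    m=ok&(P[...,2]>lo)&(P[...,2]<hi)
    p=P[m]
    if len(p)>30: print(nm,len(p),cv2.minAreaRect(p[:,:2].astype(np.float32)),np.median(p[:,2]))
# mat via edges in scene/side: colour mask inside z window
for n in('scene','side'):
    c=shot(n); h=cv2.cvtColor(c['img'],cv2.COLOR_BGR2HSV)
    seed=(375,305) if n=='scene' else (358,180)
    print(n,h[seed[1],seed[0]],h[seed[1]+ (60 if n=='scene' else -40),seed[0]+60])
    g=cv2.GaussianBlur(c['img'],(3,3),0)
    m=(h[...,2]>60)&(h[...,2]<int(h[seed[1]-3:seed[1]+4,seed[0]-3:seed[0]+4,2].max())+15)&(h[...,1]<80)
    m=cv2.morphologyEx(m.astype(np.uint8),cv2.MORPH_OPEN,np.ones((3,3)))
    k,l,st,ce=cv2.connectedComponentsWithStats(m); i=l[seed[1],seed[0]]
    ct=max(cv2.findContours((l==i).astype(np.uint8),0,1)[0],key=cv2.contourArea)
    q=ray(c,ct.reshape(-1,2),3)
    print(st[i],cv2.minAreaRect(q[:,:2].astype(np.float32)))
    if n=='scene':
        print(ray(c,[(320,278),(375,264),(433,324),(375,347)],3).round())
E
```

```text
[527.48886212 -71.71967212 167.08464981] [-3.14123789e+00 -9.60738145e-05  1.65413422e+00] 2.7
[520.86395721  -4.32558253 384.4514527 ] [ 2.90433982e+00 -6.88966627e-04  8.31563509e-02]
ridge 1345 ((530.235107421875, -72.1332015991211), (13.403193473815918, 59.24425506591797), 4.62142276763916) 125.52248184886548
top 10000 ((530.0560302734375, -73.26483917236328), (64.23076629638672, 127.74368286132812), 4.714369773864746) 101.86070170234282
scene [20 32 95] [ 34  37 166]
[  129   222   307   178 23441] ((365.73724365234375, -169.24179077148438), (438.7337951660156, 663.2608032226562), 2.372703790664673)
[[ 460. -250.    3.]
 [ 590. -286.    3.]
 [ 544. -484.    3.]
 [ 421. -458.    3.]]
side [ 24  29 143] [ 41  22 242]
[ 332  164  141   47 3322] ((331.66119384765625, -354.5016174316406), (503.9039611816406, 308.65838623046875), 7.755759239196777)
```

View pics/w1.png

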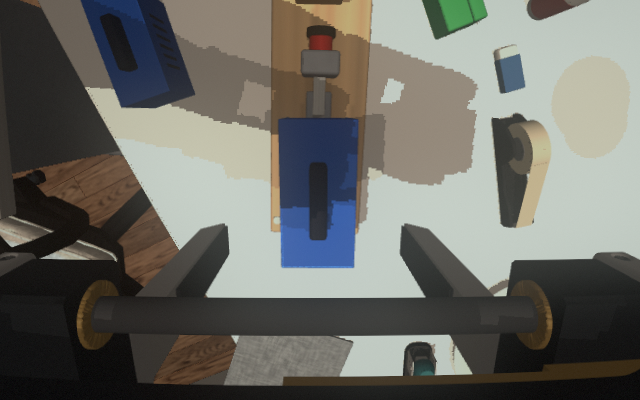

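The wrist view shows the cover and its black ridge at (318,200), centred between the fingers, with the red sleeve and pad at (320,40). The ridge measures (530,-72) with matching yaw, so I descend and grip.

Request:
arm_command:
  plan:
    - [1,0,0.0026,0.02,0]
    - [1,0,0,0.021,0]
    - [1,0,0,0.0205,0]
    - [1,0,0,0,0]
    - [-1,0,0,0,0]
    - [-1,0,0,0,0]
    - [-1,0,0,0,0]
    - [-1,0,0,0,0]
    - [-1,0,0,0,0]
    - [-1,0,0,0,0]
    - [-1,0,0,0,0]
  newtons: 30

```text
clock: 4.22
eef_pos: [530.2, -71.5, 105.7]
eef_rot: [-3.142, 0.0, 1.66]
wrist_force: [0.4, -0.0, 0.6]
finger_gap: 27.3
finger_force: 0.0
```

Still closing; let it finish, then lift 105 mm.

Request:
arm_command:
  plan:
    - [-1,0,0,0,0]
    - [-1,0,0,0,0]
    - [-1,0,0,0,0]
    - [-1,0,0,0,0]

```text
clock: 4.72
eef_pos: [530.2, -71.5, 105.7]
eef_rot: [-3.142, 0.0, 1.66]
wrist_force: [-0.6, -0.3, -0.3]
finger_gap: 0.5
finger_force: 0.0
```

Request:
arm_command:
  plan:
    - [-1,0,0,-0.01,0]
    - [-1,0,0,-0.02,0]
    - [-1,0,0,-0.025,0]
    - [-1,0,0,-0.025,0]
    - [-1,0,0,-0.025,0]
    - [-1,0,0,0,0]
    - [-1,0,0,0,0]

```text
clock: 5.6
eef_pos: [529.9, -71.4, 210.0]
eef_rot: [-3.141, -0.0, 1.66]
wrist_force: [-0.0, 0.8, 0.1]
finger_gap: 0.5
finger_force: 0.0
```

```bash
python3 - <<'E'
from h import *
c=shot('wrist','w2.png'); P=cloud(c); ok=c['z_map']>0
h=cv2.cvtColor(c['img'],cv2.COLOR_BGR2HSV)
m=ok&(np.abs(P[...,2])<12)&(h[...,1]<60)&(h[...,2]>50)&(h[...,2]<190)&(P[...,1]<-200)&(P[...,1]>-520)&(P[...,0]>380)
p=P[m]; print(len(p)); 
if len(p)>100: print(cv2.minAreaRect(p[:,:2].astype(np.float32)))
E
```

```text
800
((657.63671875, -297.82421875), (557.2415161132812, 193.48403930664062), 0.5764878988265991)
```

View pics/w2.png

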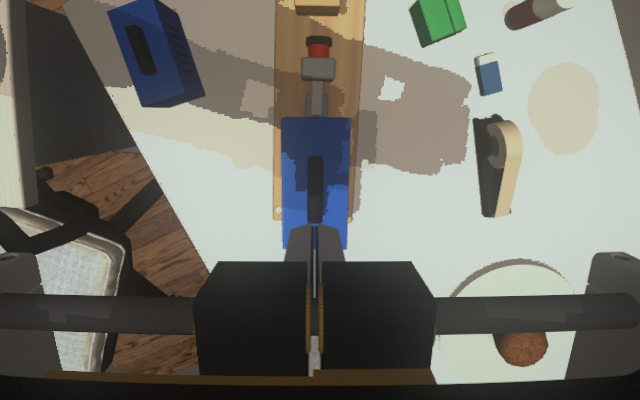

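```bash
python3 - <<'E'
from h import *
print({k:np.round(v,3) for k,v in manip.read_state().items()})
c=shot('wrist'); P=cloud(c); ok=c['z_map']>0
h=cv2.cvtColor(c['img'],cv2.COLOR_BGR2HSV)
m=ok&(h[...,0]>105)&(h[...,0]<128)&(h[...,1]>150)&(P[...,0]>440)
p=P[m]; print(len(p),np.percentile(p,[1,50,99],0).round())
K=np.array([[c['fx'],0,c['cx']],[0,c['fy'],c['cy']],[0,0,1.]])
t=(np.array([[529.9,-71.4,210.],[529.9,-71.4,229]])-c['eye'])@rot(c['orientation']); q=t@K.T; print('tcp px',q[:,:2]/q[:,2:],t)
for y,x in((240,330),(300,330),(270,300)): print(y,x,P[y,x].round())
shot('side','s2.png')
E
```

```text
{'clock': np.float64(5.65), 'joints': array([-0.203,  0.236,  1.502, -0.   ,  1.405, -0.292]), 'qd': array([ 0.   ,  0.004, -0.002,  0.001,  0.002,  0.001]), 'effort': array([ 1.7000e-02, -5.1213e+01, -3.6735e+01,  6.7000e-02,  4.6000e-02,
       -0.0000e+00]), 'eef_pos': array([529.779, -71.448, 209.749]), 'eef_rot': array([-3.14, -0.  ,  1.66]), 'wrist_force': array([ 0.593,  0.244, -0.011]), 'moment': array([-0.011,  0.035,  0.04 ]), 'finger_force': np.float64(0.0), 'finger_gap': np.float64(0.252)}
1682 [[ 498. -133.  100.]
 [ 545.  -99.  102.]
 [ 564.  -56.  103.]]
tcp px [[315.6109966  218.72943392]
 [315.73303005 228.22745128]] [[  0.98664309  14.76788972 226.95622407]
 [  0.97909392  19.22767968 208.48705471]]
240 330 [535. -61. 275.]
300 330 [529. -38. 368.]
270 300 [523. -39. 355.]
```

```bash
python3 - <<'E'
from h import *
c=shot('wrist'); P=cloud(c); ok=c['z_map']>0
for r in range(140,262,6): print(r,P[r,315].round(),c['img'][r,315], P[r,335].round())
im=cv2.imread('pics/s2.png'); cv2.imwrite('pics/s2c.png',cv2.resize(im[100:300,220:460],None,fx=3,fy=3,interpolation=cv2.INTER_CUBIC))
E
```

```text
140 [526. -29. 102.] [84 54 43] [544. -28. 101.]
146 [527. -35. 103.] [85 54 42] [545. -33. 102.]
152 [527. -40. 101.] [86 56 43] [546. -39. 101.]
158 [527. -43. 124.] [42 40 41] [546. -44. 102.]
164 [528. -48. 126.] [44 41 42] [547. -50. 100.]
170 [528. -53. 126.] [45 42 42] [547. -56. 102.]
176 [529. -59. 126.] [47 42 43] [548. -61. 102.]
182 [529. -64. 126.] [50 46 45] [548. -67. 101.]
188 [530. -70. 125.] [51 47 45] [549. -73. 103.]
194 [530. -75. 127.] [51 46 44] [550. -79. 101.]
200 [531. -80. 126.] [58 55 55] [550. -84. 102.]
206 [531. -86. 126.] [58 53 53] [551. -90. 102.]
212 [532. -91. 126.] [58 54 53] [552. -97. 101.]
218 [532. -97. 126.] [57 53 51] [ 552. -103.  101.]
224 [ 533. -110.  102.] [148  88  58] [ 553. -109.  101.]
230 [529. -64. 255.] [85 60 49] [539. -61. 259.]
236 [529. -63. 264.] [85 60 48] [538. -61. 269.]
242 [529. -64. 272.] [84 58 47] [538. -62. 275.]
248 [529. -65. 277.] [83 56 46] [537. -61. 283.]
254 [529. -67. 278.] [92 93 88] [537. -61. 290.]
260 [529. -70. 279.] [90 91 87] [537. -62. 296.]
```

View pics/s2c.png

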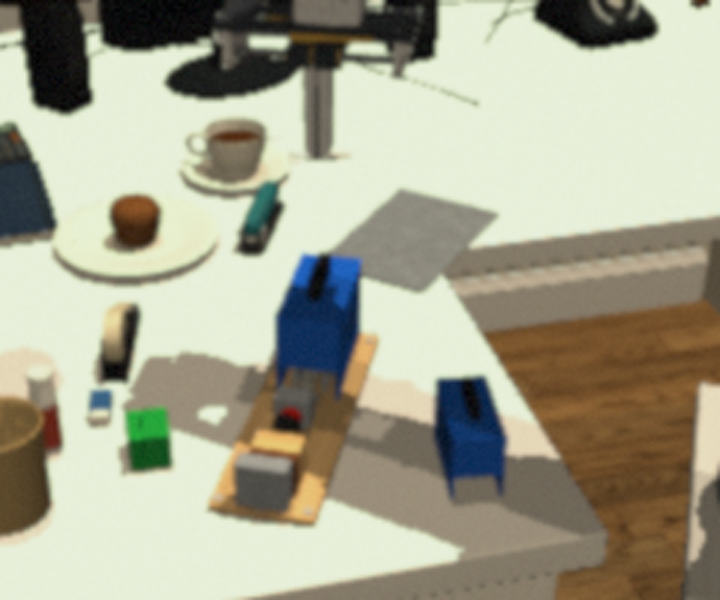

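```bash
python3 - <<'E'
from h import *
c=shot('side'); 
for z in (200,210,230,250,260): print(z,ray(c,[(326,152.3)],z).round())
P=cloud(c); print(P[145:156,326].round())
c=shot('scene'); P=cloud(c)
K=np.array([[c['fx'],0,c['cx']],[0,c['fy'],c['cy']],[0,0,1.]])
for z in(210,250):
    t=(np.array([529.9,-71.4,z])-c['eye'])@rot(c['orientation']); q=K@t; print(z,q[:2]/q[2])
cv2.imwrite('pics/sc2.png',cv2.resize(c['img'][60:240,200:420],None,fx=3,fy=3))
w=shot('wrist'); P=cloud(w); m=(w['z_map']>0)&(abs(P[...,0]-530)<15)&(abs(P[...,1]+68)<16)&(P[...,2]>140)
print(np.percentile(P[m][:,2],[0,1,5,50]))
E
```

```text
200 [[ 558. -164.  200.]]
210 [[ 552. -144.  210.]]
230 [[ 540. -105.  230.]]
250 [[529. -65. 250.]]
260 [[523. -46. 260.]]
[[ 527.  -60.  275.]
 [ 528.  -64.  271.]
 [ 528.  -62.  268.]
 [ 528.  -61.  265.]
 [ 528.  -62.  262.]
 [ 527.  -60.  260.]
 [ 528.  -61.  256.]
 [ 528.  -61.  253.]
 [ 528.  -62.  249.]
 [ 667. -539.    2.]
 [ 666. -536.   -1.]]
210 [297.21464919 158.18378718]
250 [296.6308825  141.77095755]
[248.31299001 252.948497   260.13825396 368.60493273]
```

View pics/sc2.png

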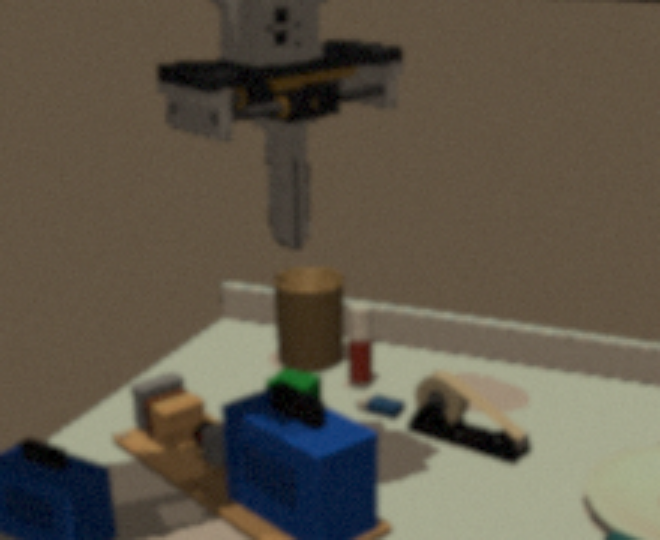

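All three cameras agree: the fingertips really end at z≈249 while the arm reports a TCP of 210, so the reported tool length is about 39 mm too long. The fingers simply shut above the ridge. I'll open, descend partway and re-check the offset.

Request:
arm_command:
  plan:
    - [1,0,0,0,0]
    - [1,0,0,0,0]
    - [1,0,0,0,0]
    - [1,0,0,0,0]
    - [1,0,0,0,0]
    - [1,0,0,0,0]
    - [1,0,0,0.02,0]
    - [1,0,0,0.025,0]
    - [1,0,0,0.025,0]
    - [1,0,0,0.02,0]
    - [1,0,0,0,0]
    - [1,0,0,0,0]

```text
clock: 7.45
eef_pos: [530.6, -71.6, 121.7]
eef_rot: [3.141, 0.0, 1.66]
wrist_force: [1.0, 0.2, 0.5]
finger_gap: 93.9
finger_force: 0.0
```

```bash
python3 - <<'E'
from h import *
s=manip.read_state(); e=s['eef_pos']; print(e,s['finger_gap'])
for n in('wrist','side','scene'):
    w=shot(n,n+'3.png'); P=cloud(w); D=P-e; V=w['img'].max(2)
    m=(w['z_map']>0)&(np.abs(D[...,1])<14)&(np.abs(D[...,0])<66)&(np.abs(D[...,0])>44)&(P[...,2]>128)
    if m.sum()>10: print(n,m.sum(),np.percentile(P[m],[0,2,5,50],0).round())
E
```

```text
[530.61757244 -71.59763001 121.68462194] 93.93046642675891
wrist 13222 [[465. -86. 159.]
 [468. -83. 166.]
 [471. -81. 173.]
 [482. -67. 240.]]
side 274 [[465. -85. 159.]
 [468. -84. 167.]
 [472. -82. 171.]
 [482. -66. 224.]]
scene 699 [[465. -86. 162.]
 [469. -85. 167.]
 [470. -85. 171.]
 [576. -74. 222.]]
```

Offset confirmed at +38.5 mm with the fingers open. Going down to a true tip height of about 105.

Request:
arm_command:
  plan:
    - [1,0,0,0.02,0]
    - [1,0,0,0.02,0]
    - [1,0,0,0.0155,0]
    - [1,0,0,0,0]
    - [-1,0,0,0,0]
    - [-1,0,0,0,0]
    - [-1,0,0,0,0]
    - [-1,0,0,0,0]
    - [-1,0,0,0,0]
    - [-1,0,0,0,0]
    - [-1,0,0,0,0]
    - [-1,0,0,0,0]
    - [-1,0,0,0,0]
    - [-1,0,0,0,0]
  newtons: 30

```text
clock: 9.35
eef_pos: [530.2, -71.5, 65.2]
eef_rot: [-3.142, -0.0, 1.66]
wrist_force: [0.7, 0.2, -0.7]
finger_gap: 13.6
finger_force: 30.0
```

Gripped (13.6 mm, 30 N). Lift 105 mm.

Request:
arm_command:
  plan:
    - [-1,0,0,-0.01,0]
    - [-1,0,0,-0.02,0]
    - [-1,0,0,-0.025,0]
    - [-1,0,0,-0.025,0]
    - [-1,0,0,-0.025,0]
    - [-1,0,0,0,0]
    - [-1,0,0,0,0]

```text
clock: 10.22
eef_pos: [529.7, -71.4, 169.3]
eef_rot: [-3.14, -0.0, 1.66]
wrist_force: [-0.1, -0.3, -1.8]
finger_gap: 14.1
finger_force: 30.0
```

```bash
python3 - <<'E'
from h import *
for n in('side','scene'):
    c=shot(n); P=cloud(c); h=cv2.cvtColor(c['img'],cv2.COLOR_BGR2HSV); H,S,V=[h[...,i].astype(int) for i in range(3)]
    bl=(H>105)&(H<128)&(S>150)&(c['z_map']>0)&(P[...,0]>440)&(P[...,2]>40); p=P[bl]; print(n,'cover',np.percentile(p,[1,99],0).round())
    # mat: texture - local seed flood
    seed=(375,305) if n=='scene' else (358,180)
    g=cv2.GaussianBlur(c['img'],(5,5),0); mk=np.zeros((402,642),np.uint8)
    a,_,_,r=cv2.floodFill(g.copy(),mk,seed,0,(22,)*3,(22,)*3,4|cv2.FLOODFILL_FIXED_RANGE)
    m=cv2.morphologyEx(mk[1:-1,1:-1],cv2.MORPH_OPEN,np.ones((5,5)))
    ct=max(cv2.findContours(m,0,1)[0],key=cv2.contourArea)
    q=ray(c,ct.reshape(-1,2),3)[:,:2].astype(np.float32); print(r,cv2.minAreaRect(q))
    o=ct; ap=cv2.approxPolyDP(ct,6,True).reshape(-1,2); print(ap.tolist(),ray(c,ap,3)[:,:2].round().tolist())
s=cv2.imread('pics/scene3.png')
E
```

```text
side cover [[ 495. -844.  133.]
 [ 971.   -2.  337.]]
(338, 165, 131, 31) ((495.91693115234375, -365.799560546875), (210.32354736328125, 144.27117919921875), 79.2783432006836)
[[352, 165], [340, 190], [361, 195], [380, 171]] [[542.0, -471.0], [539.0, -275.0], [461.0, -262.0], [428.0, -452.0]]
scene cover [[ 492. -616.  118.]
 [1007.  -23.  454.]]
(71, 0, 364, 400) ((-85697.953125, -472513.0), (1852668.5, 91542.5078125), 78.17318725585938)
[[78, 0], [81, 171], [73, 208], [84, 237], [182, 268], [136, 259], [130, 267], [185, 287], [209, 399], [303, 399], [345, 318], [369, 351], [433, 329], [376, 265], [323, 277], [325, 296], [160, 247], [196, 235], [195, 211], [219, 203], [285, 150], [284, 122], [262, 124], [251, 108], [254, 99], [273, 96], [275, 51], [250, 46], [233, 53], [105, 0]] [[-3780.0, -28480.0], [144.0, 772.0], [80.0, 457.0], [79.0, 254.0], [234.0, -31.0], [161.0, 69.0], [142.0, 45.0], [216.0, -101.0], [155.0, -377.0], [267.0, -463.0], [425.0, -374.0], [407.0, -458.0], [534.0, -492.0], [589.0, -291.0], [467.0, -252.0], [433.0, -303.0], [221.0, 87.0], [312.0, 87.0], [359.0, 217.0], [435.0, 222.0], [854.0, 510.0], [1088.0, 885.0], [979.0, 923.0], [1103.0, 1275.0], [1239.0, 1490.0], [1386.0, 1495.0], [3017.0, 4164.0], [3140.0, 5139.0], [2442.0, 4304.0], [-5028.0, -27748.0]]
```

Request:
arm_command:
  plan:
    - [-1,-0.0183,-0.0035,0,0]
    - [-1,-0.0366,-0.007,0,0]
    - [-1,-0.0366,-0.007,0,0]
    - [-1,-0.0366,-0.007,0,0]
    - [-1,-0.0366,-0.007,0,0]
    - [-1,-0.0366,-0.007,0,0]
    - [-1,-0.0366,-0.007,0,0]
    - [-1,-0.0366,-0.007,0,0]
    - [-1,-0.0183,-0.0035,0,0]
    - [-1,0,0,0,0.13]
    - [-1,0,0,0,0.13]
    - [-1,0,0,0,0]
    - [-1,0,0,0,0]

```text
clock: 11.95
eef_pos: [500.4, -368.0, 170.1]
eef_rot: [-3.141, -0.0, 1.403]
wrist_force: [0.3, 0.8, -2.2]
finger_gap: 13.9
finger_force: 30.0
```

```bash
python3 - <<'E'
from h import *
s=manip.read_state(); e=s['eef_pos']; print(e,s['eef_rot'])
c=shot('wrist','w4.png'); P=cloud(c); ok=c['z_map']>0; h=cv2.cvtColor(c['img'],cv2.COLOR_BGR2HSV)
t=ok&(P[...,2]>195)&(P[...,2]<212)&(h[...,1]>120); p=P[t]; print('covertop',len(p),cv2.minAreaRect(p[:,:2].astype(np.float32)))
m=ok&(np.abs(P[...,2])<12)&(h[...,1]<70)&(h[...,2]<185)&(h[...,2]>90)&(P[...,1]<-240)&(P[...,1]>-500)&(P[...,0]>400)&(P[...,0]<610)
m=cv2.morphologyEx(m.astype(np.uint8),cv2.MORPH_OPEN,np.ones((5,5)))
p=P[m>0]; print(len(p),cv2.minAreaRect(p[:,:2].astype(np.float32)))
E
```

```text
[ 500.39703593 -367.9972988   170.13267085] [-3.14137621e+00 -1.40982510e-04  1.40286858e+00]
covertop 12210 ((499.3640441894531, -369.5119323730469), (127.72179412841797, 63.07665252685547), 80.56928253173828)
7905 ((516.3200073242188, -351.3505859375), (258.96661376953125, 162.8180389404297), 76.0873794555664)
```

View pics/w4.png

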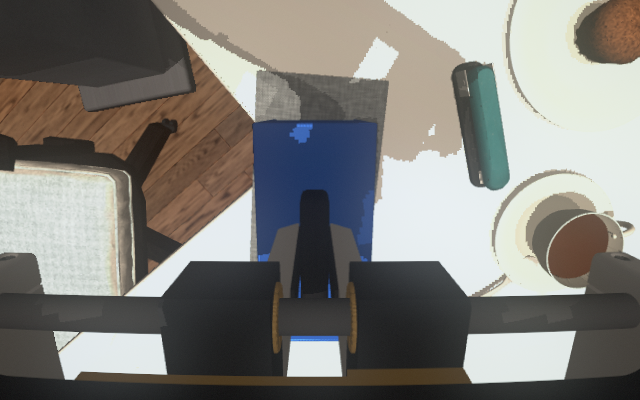

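The cover (top edge rows 120–125) is held over the mat, whose far corners are at about (257,72) and (388,82). I'll cast those to check the centring.

```bash
python3 - <<'E'
from h import *
c=shot('wrist'); q=ray(c,[(257,71),(388,82),(251,258),(379,190)],3)[:,:2]; print(q.round())
a,b=q[0],q[1]; mid=(a+b)/2; d=(b-a); print(np.linalg.norm(d),np.degrees(np.arctan2(*d[::-1]))); n=np.array([d[1],-d[0]])/np.linalg.norm(d); print('centre',mid+n*110)
E
```

```text
[[ 459. -250.]
 [ 593. -284.]
 [ 409. -455.]
 [ 569. -398.]]
138.53906057533842 -14.223658902062207
centre [ 499.17085801 -373.48744189]
```

Request:
arm_command:
  plan:
    - [-1,-0.004,0,0.02,0]
    - [-1,0,0,0.03,0]
    - [-1,0,0,0.03,0]
    - [-1,0,0,0.02,0]
    - [-1,0,0,0.007,0]
    - [-1,0,0,0.004,0]
    - [-1,0,0,0,0]
    - [-1,0,0,0,0]

```text
clock: 13.05
eef_pos: [500.0, -372.3, 60.0]
eef_rot: [3.141, 0.001, 1.4]
wrist_force: [-0.2, 0.3, -2.5]
finger_gap: 14.0
finger_force: 30.0
```

Request:
arm_command:
  plan:
    - [-1,0,0,0.0015,0]
    - [-1,0,0,0,0]

```text
clock: 13.3
eef_pos: [500.0, -372.3, 58.2]
eef_rot: [3.141, 0.0, 1.4]
wrist_force: [-0.4, -0.7, 1.6]
finger_gap: 13.7
finger_force: 30.0
```

Request:
arm_command:
  plan:
    - [0.2,0,0,0,0]
    - [0.2,0,0,0,0]
    - [0.5,0,0,0,0]
    - [1,0,0,0,0]
    - [1,0,0,0,0]
    - [1,0,0,0,0]
    - [1,0,0,0,0]
    - [1,0,0,-0.02,0]
    - [1,0,0,-0.04,0]
    - [1,0,0,-0.045,0]
    - [1,0,0,0,0]

```text
clock: 14.68
eef_pos: [500.9, -373.0, 166.5]
eef_rot: [3.136, 0.003, 1.4]
wrist_force: [-0.9, -0.9, -0.4]
finger_gap: 94.1
finger_force: 0.0
```

```bash
python3 - <<'E'
from h import *
s=manip.read_state(); print(s['eef_pos'],s['eef_rot'])
c=shot('wrist'); P=cloud(c); ok=c['z_map']>0; h=cv2.cvtColor(c['img'],cv2.COLOR_BGR2HSV)
t=ok&(P[...,2]>85)&(P[...,2]<105)&(h[...,1]>120)&(h[...,0]>100); p=P[t]; print('covertop',len(p),cv2.minAreaRect(p[:,:2].astype(np.float32)),np.percentile(p[:,2],[2,50,98]))
for n in('side','scene'):
    c=shot(n,n+'5.png');P=cloud(c);h=cv2.cvtColor(c['img'],cv2.COLOR_BGR2HSV);H,S,V=[h[...,i].astype(int) for i in range(3)]
    for nm,m in(('orange',(H>4)&(H<16)&(S>150)&(V>80)&(P[...,2]>30)),('red',((H<4)|(H>174))&(S>150)&(V>60)&(P[...,2]>18))):
        m=m&(c['z_map']>0)&(P[...,0]>460)&(P[...,0]<590)&(P[...,1]>-180)&(P[...,1]<160)
        p=P[m]; print(n,nm,len(p)); 
        if len(p)>3: print(np.percentile(p,[2,50,98],0).round())
E
```

```text
[ 500.91914055 -373.00483109  166.54819511] [3.13612753 0.00318155 1.39982828]
covertop 9437 ((499.1405029296875, -373.985107421875), (127.46783447265625, 63.39224624633789), 79.9535140991211) [93.39757415 94.84047154 96.32650981]
side orange 114
[[ 517. -124.   50.]
 [ 529.  -91.   87.]
 [ 543.  -28.   96.]]
side red 25
[[513.  50.  32.]
 [520.  60.  41.]
 [530.  72.  48.]]
scene orange 135
[[ 496. -128.   43.]
 [ 523.  -97.   89.]
 [ 540.  132.   97.]]
scene red 2
```

Request:
arm_command:
  plan:
    - [-1,0.018,-0.001,0,0]
    - [-1,0.035,-0.0019,0,0]
    - [-1,0.035,-0.0019,0,0]
    - [-1,0.035,-0.0019,0,0]
    - [-1,0.035,-0.0019,0,0]
    - [-1,0.035,-0.0019,0,0]
    - [-1,0.035,-0.0019,0,0]
    - [-1,0.035,-0.0018,0,0]
    - [-1,0,0,0,-0.125]
    - [-1,0,0,0,-0.12]
    - [-1,0,0,0,0]
    - [-1,0,0,0,0]

```text
clock: 16.32
eef_pos: [530.3, -110.0, 162.4]
eef_rot: [-3.141, -0.0, 1.642]
wrist_force: [1.1, 0.3, -0.0]
finger_gap: 0.5
finger_force: 0.0
```

```bash
python3 - <<'E'
from h import *
s=manip.read_state(); print(s['eef_pos'],s['eef_rot'],s['finger_gap'])
c=shot('wrist','w6.png'); P=cloud(c); ok=c['z_map']>0; h=cv2.cvtColor(c['img'],cv2.COLOR_BGR2HSV);H,S,V=[h[...,i].astype(int) for i in range(3)]
near=ok&(P[...,0]>450)&(P[...,0]<610)&(P[...,1]>-200)&(P[...,1]<200)
for nm,m in(('orange',(H>4)&(H<16)&(S>150)&(V>80)&(P[...,2]>70)),('red',((H<4)|(H>174))&(S>150)&(V>60)&(P[...,2]>18)),('board',(P[...,2]>5)&(P[...,2]<15)),('fix',(P[...,2]>53)&(P[...,2]<63)&(P[...,1]>90)),('block',(P[...,2]>45)&(P[...,2]<54)&(P[...,1]>60))):
    p=P[m&near]; print(nm,len(p))
    if len(p)>20: print(np.percentile(p,[1,50,99],0).round(1).tolist(),cv2.minAreaRect(p[:,:2].astype(np.float32)))
E
```

```text
[ 530.28182808 -110.03419164  162.40347712] [-3.14109725e+00 -2.62366110e-04  1.64232391e+00] 0.4523996856041248
orange 1258
[[517.2, -127.9, 73.0], [530.4, -98.4, 87.1], [544.4, -35.4, 94.8]] ((528.785400390625, -82.01484680175781), (28.172534942626953, 93.88800048828125), 3.781158924102783)
red 58
[[514.4, 53.3, 34.7], [523.0, 54.9, 40.9], [531.5, 57.8, 43.2]] ((523.1766967773438, 55.31039047241211), (18.246755599975586, 3.7980120182037354), 7.921739101409912)
board 13659
[[475.4, -134.2, 7.6], [520.4, -24.1, 9.9], [577.7, 63.9, 12.1]] ((526.9251098632812, -35.675025939941406), (100.5471420288086, 204.4696502685547), 3.1595516204833984)
fix 0
block 0
```

View pics/w6.png

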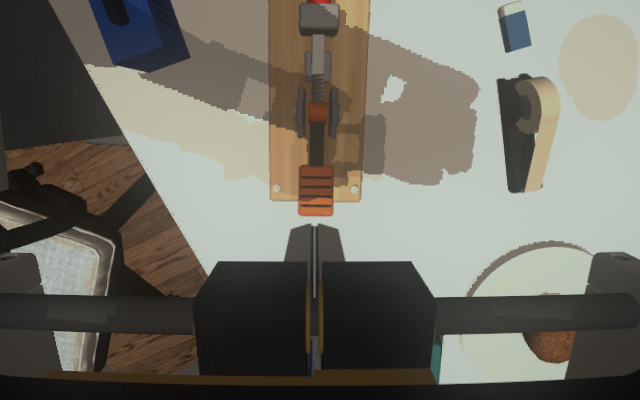

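The wrist view shows the exposed trigger with the ribbed orange paddle at (316,190), the pivot hub at (318,112), the jaw at (320,20) and the red sleeve at the top edge. The clamp origin comes out at about (523,32), yaw 93.2°, which puts the paddle press point at about (531,-112). I'll descend to just above it.

Request:
arm_command:
  plan:
    - [-1,-0.002,0.001,0.03,0]
    - [-1,0,0,0.04,0]
    - [-1,0,0,0.025,0]
    - [-1,0,0,0.008,0]
    - [-1,0,0,0,0]

```text
clock: 17.0
eef_pos: [531.8, -112.4, 60.0]
eef_rot: [-3.142, 0.0, 1.644]
wrist_force: [0.5, 0.3, 0.3]
finger_gap: 0.2
finger_force: 0.0
```

Request:
arm_command:
  plan:
    - [-1,0,0,0.004,0]
    - [-1,0,0,0.004,0]
    - [-1,0,0,0,0]

```text
clock: 17.38
eef_pos: [531.8, -112.4, 51.9]
eef_rot: [3.141, 0.0, 1.645]
wrist_force: [1.1, -0.7, 0.9]
finger_gap: 0.6
finger_force: 0.5
```

Request:
arm_command:
  plan:
    - [-1,0,0,0.004,0]
    - [-1,0,0,0.003,0]
    - [-1,0,0,0,0]

```text
clock: 17.75
eef_pos: [531.6, -112.4, 44.6]
eef_rot: [-3.141, -0.0, 1.645]
wrist_force: [-0.0, -0.7, 2.2]
finger_gap: 0.4
finger_force: 0.9
```

Request:
arm_command:
  plan:
    - [-1,0,0,0.005,0]
    - [-1,0,0,0.005,0]
    - [-1,0,0,0.005,0]
    - [-1,0,0,0.004,0]
    - [-1,0,0,0.003,0]
    - [-1,0,0,0,0]

```text
clock: 18.5
eef_pos: [531.6, -112.1, 22.5]
eef_rot: [-3.141, -0.0, 1.645]
wrist_force: [0.6, 1.8, 4.0]
finger_gap: 0.5
finger_force: 1.7
```

```bash
cat >> h.py <<'E'
def jaw(tag=None):
    o=np.array([523.2,32.0]); a=np.radians(93.16); d=np.array([np.cos(a),np.sin(a)])
    for n in('side','scene','wrist'):
        c=shot(n,tag and f'{n}{tag}.png');P=cloud(c);h=cv2.cvtColor(c['img'],cv2.COLOR_BGR2HSV);H,S,V=[h[...,i].astype(int) for i in range(3)]
        X=(P[...,:2]-o)@d; Y=(P[...,:2]-o)@np.array([-d[1],d[0]])
        near=(c['z_map']>0)&(abs(Y)<25)&(X>-30)&(X<110)&(P[...,2]>16)
        red=near&((H<5)|(H>172))&(S>140)&(V>50); gr=near&(S<60)&(P[...,2]>35)&(X<90)
        for nm,m in(('red',red),('grey',gr)):
            if m.sum()>3: print(n,nm,m.sum(),'X',np.percentile(X[m],[0,3,50,97,100]).round(1),'z',np.median(P[...,2][m]).round(1))
    s=manip.read_state(); print(s['eef_pos'].round(2),s['wrist_force'].round(2),s['clock'])
E
python3 -c "
from h import *
jaw('7')"
```

```text
side red 28 X [29.2 32.  39.5 49.7 51.9] z 41.5
side grey 74 X [11.3 12.9 25.9 33.6 35.4] z 50.0
scene grey 113 X [ 8.1  8.9 12.2 27.8 44. ] z 49.1
[ 531.61 -112.24   22.79] [0.18 1.61 4.3 ] 18.65
```

Stroke 1 engages (jaw red moved, 4 N). Completing it, then two more full strokes.

Request:
arm_command:
  plan:
    - [-1,0,0,0.0025,0]
    - [-1,0,0,0,0]
    - [-1,0,0,0,0]
    - [-1,0,0,-0.01,0]
    - [-1,0,0,-0.015,0]
    - [-1,0,0,-0.013,0]
    - [-1,0,0,0,0]
    - [-1,0,0,0,0]
    - [-1,0,0,0.008,0]
    - [-1,0,0,0.008,0]
    - [-1,0,0,0.008,0]
    - [-1,0,0,0.008,0]
    - [-1,0,0,0.004,0]
    - [-1,0,0,0.002,0]
    - [-1,0,0,0,0]
    - [-1,0,0,0,0]

```text
clock: 20.65
eef_pos: [531.8, -112.1, 20.7]
eef_rot: [3.141, -0.0, 1.645]
wrist_force: [-2.8, 1.9, 9.6]
finger_gap: 0.5
finger_force: 4.2
```

```bash
python3 -c "
from h import *
jaw('8')"
```

```text
side red 16 X [42.  42.4 46.4 54.1 54.5] z 41.6
side grey 73 X [24.3 26.2 37.3 45.8 46.8] z 50.0
scene grey 115 X [19.1 19.9 24.  40.7 59.7] z 48.6
[ 531.72 -112.15   20.7 ] [-2.84  1.9   8.84] 20.8
```

Request:
arm_command:
  plan:
    - [-1,0,0,-0.01,0]
    - [-1,0,0,-0.015,0]
    - [-1,0,0,-0.013,0]
    - [-1,0,0,0,0]
    - [-1,0,0,0,0]
    - [-1,0,0,0.008,0]
    - [-1,0,0,0.008,0]
    - [-1,0,0,0.008,0]
    - [-1,0,0,0.008,0]
    - [-1,0,0,0.004,0]
    - [-1,0,0,0.0015,0]
    - [-1,0,0,0,0]
    - [-1,0,0,0,0]

```text
clock: 22.42
eef_pos: [531.7, -112.0, 20.8]
eef_rot: [3.141, -0.001, 1.645]
wrist_force: [-1.1, 1.4, 9.4]
finger_gap: 0.2
finger_force: 4.2
```

```bash
python3 -c "
from h import *
jaw('9')"
```

```text
side grey 73 X [34.7 35.5 48.5 57.2 57.6] z 50.7
scene grey 111 X [30.4 31.2 35.6 51.2 53.6] z 48.3
[ 531.77 -111.93   20.82] [-0.87  2.1   9.52] 22.575
```

Request:
arm_command:
  plan:
    - [-1,0,0,-0.02,0]
    - [-1,0,0,-0.04,0]
    - [-1,0,0,-0.04,0]
    - [-1,0.02,0,-0.03,0]
    - [-1,0.04,0,0,0]
    - [-1,0.04,0,0,0]
    - [-1,0.01,0,0,0]
    - [-1,0,0,0,0]
    - [-1,0,0,0,0]

```text
clock: 23.7
eef_pos: [523.6, -3.6, 150.5]
eef_rot: [-3.141, -0.0, 1.644]
wrist_force: [-0.2, -0.1, -0.9]
finger_gap: 0.3
finger_force: 0.0
```

```bash
python3 - <<'E'
from h import *
jaw('10')
im=cv2.imread('pics/wrist10.png'); cv2.imwrite('pics/w10c.png',cv2.resize(im[0:240,220:420],None,fx=2.5,fy=2.5,interpolation=cv2.INTER_CUBIC))
E
```

```text
side grey 1348 X [-30.  -26.4  -2.2  46.5  53.4] z 357.9
scene grey 120 X [-29.9 -29.4  30.5  46.   72.9] z 49.2
wrist red 257 X [49.8 50.4 55.6 60.8 61.2] z 40.8
wrist grey 30875 X [-29.7 -26.1  -8.2  28.3  48.9] z 309.5
[523.56  -3.47 150.6 ] [ 0.1  -0.58 -0.62] 23.85
```

View pics/w10c.png

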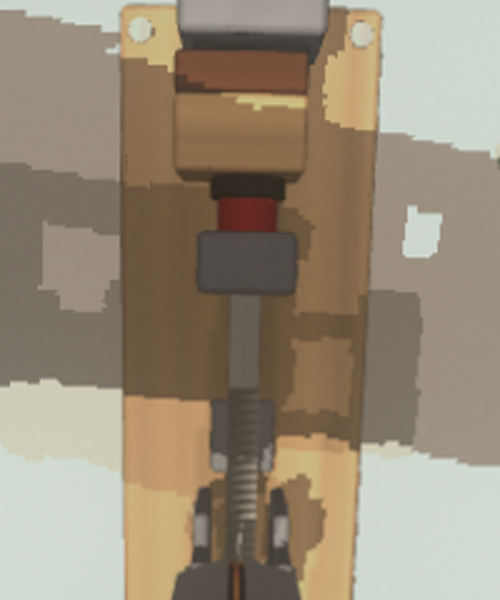

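The crop shows the pad next to or touching the light wood at about row 178, with red visible in rows 198–232, and the block near the fixed jaw. I'll read the profile along the bar.

```bash
python3 - <<'E'
from h import *
c=shot('wrist');P=cloud(c); o=np.array([523.2,32.0]); a=np.radians(93.16); d=np.array([np.cos(a),np.sin(a)])
X=(P[...,:2]-o)@d
for r in range(4,122,2): print(r,[(X[r,k].round(1),P[r,k,2].round(1),c['img'][r,k].tolist()) for k in (318,)])
E
```

```text
4 [(np.float64(118.6), np.float64(59.0), [150, 157, 163])]
6 [(np.float64(117.5), np.float64(57.3), [149, 158, 164])]
8 [(np.float64(115.7), np.float64(58.4), [150, 159, 165])]
10 [(np.float64(114.5), np.float64(57.0), [138, 146, 151])]
12 [(np.float64(112.7), np.float64(57.9), [107, 114, 119])]
14 [(np.float64(112.5), np.float64(52.7), [65, 70, 74])]
16 [(np.float64(112.2), np.float64(47.8), [57, 64, 66])]
18 [(np.float64(110.2), np.float64(49.4), [53, 60, 64])]
20 [(np.float64(108.4), np.float64(50.0), [54, 69, 95])]
22 [(np.float64(106.8), np.float64(50.0), [60, 80, 118])]
24 [(np.float64(105.3), np.float64(49.6), [59, 79, 117])]
26 [(np.float64(103.6), np.float64(50.2), [55, 77, 115])]
28 [(np.float64(102.0), np.float64(49.9), [60, 81, 120])]
30 [(np.float64(100.6), np.float64(49.0), [60, 80, 121])]
32 [(np.float64(98.9), np.float64(49.4), [59, 82, 124])]
34 [(np.float64(97.4), np.float64(49.1), [58, 81, 124])]
36 [(np.float64(95.8), np.float64(48.9), [49, 66, 95])]
38 [(np.float64(94.1), np.float64(49.4), [110, 162, 197])]
40 [(np.float64(92.4), np.float64(49.5), [128, 189, 202]
[... 1586 characters left out ...]
, [71, 77, 82])]
98 [(np.float64(44.1), np.float64(49.6), [72, 78, 82])]
100 [(np.float64(42.3), np.float64(51.5), [72, 77, 82])]
102 [(np.float64(40.6), np.float64(52.2), [70, 76, 80])]
104 [(np.float64(38.9), np.float64(50.9), [69, 75, 80])]
106 [(np.float64(37.2), np.float64(50.9), [70, 75, 81])]
108 [(np.float64(35.5), np.float64(50.1), [70, 75, 81])]
110 [(np.float64(33.7), np.float64(50.7), [71, 76, 81])]
112 [(np.float64(32.0), np.float64(50.5), [70, 76, 80])]
114 [(np.float64(30.3), np.float64(51.2), [69, 76, 80])]
116 [(np.float64(32.2), np.float64(368.0), [60, 65, 72])]
118 [(np.float64(26.4), np.float64(27.3), [75, 84, 90])]
120 [(np.float64(24.5), np.float64(27.0), [82, 91, 98])]
```

```bash
cat >> h.py <<'E'
O=np.array([523.2,32.0]); A=np.radians(93.16); D=np.array([np.cos(A),np.sin(A)]); N=np.array([-D[1],D[0]])
# rectify the plane z=51 (top of jaw box) to a 4 px/mm-ish map: cols = clamp X -10..90, rows = Y -20..20
def rect(c,img,z=51,s=4):
    K=np.array([[c['fx'],0,c['cx']],[0,c['fy'],c['cy']],[0,0,1.]])
    X,Y=np.meshgrid(np.arange(-10,90,1/s),np.arange(-16,16,1/s))
    w=np.c_[O+X.reshape(-1,1)*D+Y.reshape(-1,1)*N,np.full(X.size,z)]
    Rm=rot(c['orientation']).T; t=-Rm@np.array(c['eye'])
    uv=cv2.projectPoints(w,cv2.Rodrigues(Rm)[0],t,K,np.array(c['dist'],float))[0].reshape(*X.shape,2).astype(np.float32)
    return cv2.remap(img,uv[...,0],uv[...,1],cv2.INTER_CUBIC)
def shift(a,b,x0,x1,s=4):
    "X shift of patch (clamp X x0..x1) of rect a as found in rect b"
    t=a[24:-24,int((x0+10)*s):int((x1+10)*s)]; r=cv2.matchTemplate(b[16:-16],t,cv2.TM_CCOEFF_NORMED)
    _,v,_,(i,j)=cv2.minMaxLoc(r); f=0
    if 0<i<r.shape[1]-1: p,q,u=r[j,i-1:i+2]; f=(p-u)/(2*(p-2*q+u))
    return round((i+f)/s-10-x0,2),round(v,3)
E
python3 - <<'E'
from h import *
for n in('scene','side'):
    c=shot(n,n+'11.png'); g={k:rect(c,cv2.imread(f'pics/{n}{k}.png')) for k in('5','7','8','9','10','11')}
    x0=27 if n=='scene' else 27
    for k in g: print(n,k,[shift(g['9'],g[k],a,b) for a,b in((24,56),(30,52),(36,60))])
E
```

```text
scene 5 [(-34.0, 0.946), (np.float32(-34.35), 0.967), (np.float32(-31.99), 0.735)]
scene 7 [(np.float32(-22.6), 0.945), (np.float32(-22.58), 0.956), (np.float32(-19.13), 0.792)]
scene 8 [(np.float32(-11.07), 0.955), (np.float32(-11.28), 0.959), (np.float32(-7.58), 0.913)]
scene 9 [(np.float32(-0.0), 1.0), (np.float32(-0.01), 1.0), (np.float32(0.0), 1.0)]
scene 10 [(34.0, 0.807), (np.float32(32.97), 0.814), (np.float32(-2.19), 0.588)]
scene 11 [(34.0, 0.797), (np.float32(32.27), 0.831), (np.float32(-1.92), 0.562)]
side 5 [(-34.0, 0.857), (38.0, 0.858), (np.float32(-34.1), 0.993)]
side 7 [(np.float32(-23.07), 0.992), (np.float32(-23.24), 0.987), (np.float32(-22.97), 0.997)]
side 8 [(np.float32(-10.8), 0.99), (np.float32(-10.83), 0.973), (np.float32(-10.83), 0.992)]
side 9 [(np.float32(-0.0), 1.0), (np.float32(-0.01), 1.0), (np.float32(0.0), 1.0)]
side 10 [(np.float32(6.65), 0.511), (np.float32(36.44), 0.732), (np.float32(7.52), 0.56)]
side 11 [(np.float32(6.58), 0.535), (np.float32(36.3), 0.723), (np.float32(7.44), 0.563)]
```

```bash
python3 - <<'E'
from h import *
c=shot('wrist'); c1=dict(c); c1['eye']=np.array([520.86395721,-4.32558253,384.4514527]); c1['orientation']=[2.90433982,-6.88966627e-04,8.31563509e-02]
for nm,cc,im in(('w1',c1,cv2.imread('pics/w1.png')),('now',c,c['img'])):
    for z in(41,45,51):
        r=rect(cc,im,z)[56:72].mean(0)  # |Y|<2
        B,G,Rr=r.T; ratio=Rr/(G+1)
        if z==41:
            on=np.where(ratio>1.7)[0]; X=np.arange(-10,90,.25)
            # sub-pixel crossing of red ratio
            print(nm,'red',X[on.min()],X[on.max()],'cam X',((np.array(cc['eye'])[:2]-O)@D).round(1))
        s=r.sum(1); g=np.abs(np.diff(cv2.GaussianBlur(s.reshape(1,-1),(0,0),2).ravel())); pk=[i for i in range(2,len(g)-2) if g[i]==g[i-2:i+3].max() and g[i]>2]
        print(z,[(float(X[i]),round(float(g[i]),1),int(s[min(i+6,len(s)-1)])) for i in pk])
E
```

```text
w1 red 20.75 33.75 cam X -36.1
41 [(-6.5, 8.5, 329), (-3.75, 32.3, 152), (-1.0, 10.4, 245), (19.75, 8.2, 197), (33.25, 11.1, 119), (42.0, 24.2, 282), (47.25, 19.8, 439), (60.0, 38.8, 171), (63.75, 32.4, 0)]
45 [(-6.75, 8.7, 329), (-4.25, 32.3, 149), (-1.5, 10.6, 243), (19.25, 8.2, 198), (32.5, 11.2, 119), (41.25, 24.0, 280), (46.5, 19.7, 442), (58.75, 39.6, 166), (62.5, 32.5, 0)]
51 [(-7.25, 9.0, 330), (-4.75, 32.8, 152), (-2.25, 10.7, 240), (18.25, 8.3, 198), (31.25, 11.3, 119), (39.75, 24.5, 280), (45.0, 19.6, 443), (57.0, 39.7, 165), (60.75, 32.6, 0)]
now red 49.75 61.25 cam X 32.6
41 [(-7.25, 10.0, 282), (26.5, 13.1, 191), (29.0, 4.1, 222), (48.75, 7.2, 174), (61.0, 8.2, 116), (70.25, 17.2, 307)]
45 [(-9.25, 2.4, 201), (-6.75, 10.0, 281), (26.75, 13.2, 190), (29.0, 4.2, 222), (48.5, 7.2, 174), (60.75, 8.3, 118), (69.75, 17.4, 306)]
51 [(-8.5, 2.6, 202), (-6.0, 10.1, 282), (26.75, 13.4, 190), (29.0, 4.3, 222), (48.25, 7.3, 173), (60.25, 8.3, 118), (69.0, 17.7, 304)]
```

The red length compared with the first wrist view (12.8 now, 15.2 free) gives the pad in by about 2.4 mm. The jaw has sprung back 4.2 mm from stroke 3, where the pad was at about 6.6 mm. So a short bite that brings the jaw back to its stroke-3 position is what I need. A full stroke would crush the block. Tooth phase predicts the paddle at a reported z of about 40. Going back and pressing gently.

Request:
arm_command:
  plan:
    - [-1,-0.02,0,0,0]
    - [-1,-0.04,0,0,0]
    - [-1,-0.04,0,0,0]
    - [-1,-0.01,0,0.02,0]
    - [-1,0,0,0.04,0]
    - [-1,0,0,0.03,0]
    - [-1,0,0,0.006,0]
    - [-1,0,0,0.004,0]
    - [-1,0,0,0.004,0]
    - [-1,0,0,0,0]

```text
clock: 25.3
eef_pos: [532.1, -112.5, 47.4]
eef_rot: [3.14, 0.0, 1.645]
wrist_force: [0.9, -1.1, 1.9]
finger_gap: 0.4
finger_force: 0.7
```

```bash
cat >> h.py <<'E'
def track():
    f=[]
    for n in('scene','side')*2:
        c=shot(n); f.append(manip.read_state()['wrist_force'][2])
        print(n,[tuple(map(float,shift(rect(c,cv2.imread(f'pics/{n}9.png')),rect(c,c['img']),a,b))) for a,b in((24,56),(30,52),(36,60))])
    s=manip.read_state(); print(s['eef_pos'].round(2),'Fz',np.mean(f).round(2),s['clock'])
E
python3 -c "
from h import *
track()"
```

```text
scene [(-4.429999828338623, 0.984), (-4.400000095367432, 0.977), (-3.2300000190734863, 0.971)]
side [(-4.25, 0.997), (-4.239999771118164, 0.993), (-4.320000171661377, 0.998)]
scene [(-4.400000095367432, 0.983), (-4.489999771118164, 0.971), (-3.450000047683716, 0.968)]
side [(-4.21999979019165, 0.996), (-4.269999980926514, 0.991), (-4.340000152587891, 0.998)]
[ 531.94 -112.45   47.19] Fz 1.74 25.5
```

Tracking confirms the jaw is 4.3 mm behind its stroke-3 position. Pressing in small steps.

Request:
arm_command:
  plan:
    - [-1,0,0,0.002,0]
    - [-1,0,0,0.002,0]
    - [-1,0,0,0,0]

```text
clock: 25.88
eef_pos: [531.7, -112.5, 42.7]
eef_rot: [3.141, 0.0, 1.645]
wrist_force: [0.6, -1.7, 2.5]
finger_gap: 0.4
finger_force: 1.6
```

```bash
python3 -c "
from h import *
track()"
```

```text
scene [(-4.179999828338623, 0.985), (-4.150000095367432, 0.979), (-3.259999990463257, 0.979)]
side [(-4.059999942779541, 0.996), (-4.150000095367432, 0.99), (-4.039999961853027, 0.997)]
scene [(-4.190000057220459, 0.983), (-4.440000057220459, 0.976), (-3.319999933242798, 0.972)]
side [(-4.079999923706055, 0.996), (-4.159999847412109, 0.99), (-4.019999980926514, 0.998)]
[ 531.66 -112.37   42.74] Fz 3.06 26.075
```

Request:
arm_command:
  plan:
    - [-1,0,0,0.002,0]
    - [-1,0,0,0.002,0]
    - [-1,0,0,0.002,0]
    - [-1,0,0,0,0]

```text
clock: 26.58
eef_pos: [531.7, -112.5, 36.6]
eef_rot: [-3.142, 0.0, 1.645]
wrist_force: [0.4, -2.9, 4.8]
finger_gap: 0.4
finger_force: 2.1
```

```bash
python3 -c "
from h import *
track()"
```

```text
scene [(-2.009999990463257, 0.99), (-2.069999933242798, 0.981), (-1.5700000524520874, 0.986)]
side [(-1.8300000429153442, 0.992), (-1.809999942779541, 0.98), (-1.7899999618530273, 0.992)]
scene [(-2.130000114440918, 0.99), (-2.009999990463257, 0.982), (-1.649999976158142, 0.983)]
side [(-1.8700000047683716, 0.993), (-1.850000023841858, 0.983), (-1.9199999570846558, 0.993)]
[ 531.63 -112.4    36.76] Fz 4.13 26.775
```

Request:
arm_command:
  plan:
    - [-1,0,0,0.002,0]
    - [-1,0,0,0.002,0]
    - [-1,0,0,0.0015,0]
    - [-1,0,0,0,0]
    - [-1,0,0,0,0]

```text
clock: 27.4
eef_pos: [531.6, -112.3, 31.3]
eef_rot: [-3.142, -0.0, 1.645]
wrist_force: [-0.1, -2.5, 5.1]
finger_gap: 0.6
finger_force: 2.4
```

```bash
python3 - <<'E'
from h import *
track()
c=shot('side','side12.png'); i=c['img'][180:290,270:380]; j=cv2.imread('pics/side7.png')[180:290,270:380]
cv2.imwrite('pics/fin.png',cv2.resize(np.hstack([j,i]),None,fx=3.5,fy=3.5,interpolation=cv2.INTER_CUBIC))
E
```

```text
scene [(-0.20999999344348907, 0.987), (0.009999999776482582, 0.976), (0.30000001192092896, 0.984)]
side [(-1.8600000143051147, 0.989), (-1.940000057220459, 0.974), (-1.809999942779541, 0.991)]
scene [(-2.440000057220459, 0.988), (-2.359999895095825, 0.979), (-1.809999942779541, 0.982)]
side [(-2.8399999141693115, 0.99), (-3.049999952316284, 0.975), (-2.8499999046325684, 0.992)]
[ 531.56 -112.25   31.12] Fz 2.92 27.6
```

View pics/fin.png

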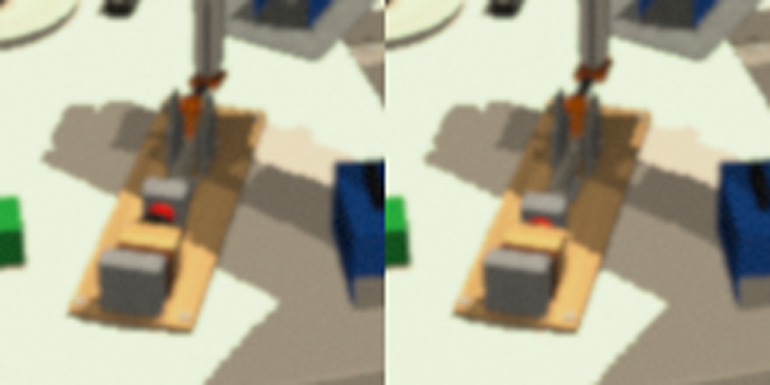

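The right half shows the jaw box still pressed by the finger, but tracking shows it creeping back, so the pawl or paddle may have slipped. I'll check again.

```bash
python3 - <<'E'
from h import *
track()
s=manip.read_state(); print(s['wrist_force'],s['moment'])
# orange paddle location in side/scene/wrist
for n in('side','scene','wrist'):
    c=shot(n);P=cloud(c);h=cv2.cvtColor(c['img'],cv2.COLOR_BGR2HSV);H,S,V=[h[...,i].astype(int) for i in range(3)]
    X=(P[...,:2]-O)@D;Y=(P[...,:2]-O)@N
    m=(c['z_map']>0)&(H>3)&(H<16)&(S>150)&(V>60)&(abs(Y)<30)&(X>-180)&(X<-95)&(P[...,2]>35)
    if m.sum()>5: print(n,m.sum(),np.percentile(X[m],[2,50,98]).round(),np.percentile(Y[m],[2,50,98]).round(),np.percentile(P[...,2][m],[2,50,98]).round())
E
```

```text
scene [(-2.25, 0.991), (-2.069999933242798, 0.982), (-1.5299999713897705, 0.985)]
side [(-3.009999990463257, 0.99), (-3.299999952316284, 0.975), (-3.0399999618530273, 0.992)]
scene [(-2.309999942779541, 0.988), (-2.5, 0.977), (-1.5099999904632568, 0.983)]
side [(-3.0399999618530273, 0.989), (-3.259999990463257, 0.973), (-3.009999990463257, 0.992)]
[ 531.61 -112.31   31.24] Fz 3.94 27.85
[ 0.2310567  -0.98768315  3.75870307] [-0.22712378  0.09284783  0.06072357]
side 20 [-139. -125. -116.] [-10.   2.  10.] [67. 70. 73.]
scene 82 [-163. -154. -123.] [-9. 11. 17.] [63. 69. 73.]
wrist 1408 [-139. -128. -120.] [-14.   0.  15.] [67. 70. 71.]
```

The pawl evidently skipped a tooth. The jaw settled about 3 mm back, with the pad in by about 3.6 mm. On the next tooth the end of the stroke corresponds to the stroke-3 position again (pad about 6.6 mm), so I continue slowly downward.

Request:
arm_command:
  plan:
    - [-1,0,0,0.0015,0]
    - [-1,0,0,0.0015,0]
    - [-1,0,0,0.001,0]
    - [-1,0,0,0,0]

```text
clock: 28.5
eef_pos: [531.7, -112.2, 27.2]
eef_rot: [-3.142, -0.0, 1.645]
wrist_force: [-1.6, 0.9, 6.2]
finger_gap: 0.7
finger_force: 2.6
```

```bash
python3 -c "
from h import *
track()"
```

```text
scene [(-1.7599999904632568, 0.984), (-1.7799999713897705, 0.971), (-1.100000023841858, 0.982)]
side [(-1.6799999475479126, 0.989), (-1.840000033378601, 0.971), (-1.5700000524520874, 0.992)]
scene [(-1.6799999475479126, 0.988), (-1.6100000143051147, 0.981), (-1.0700000524520874, 0.984)]
side [(-1.6200000047683716, 0.989), (-1.7100000381469727, 0.972), (-1.6299999952316284, 0.992)]
[ 531.68 -112.24   27.28] Fz 4.97 28.7
```

Request:
arm_command:
  plan:
    - [-1,0,0,0.001,0]
    - [-1,0,0,0.001,0]
    - [-1,0,0,0.001,0]
    - [-1,0,0,0.001,0]
    - [-1,0,0,0.0008,0]
    - [-1,0,0,0,0]
    - [-1,0,0,0,0]

```text
clock: 29.58
eef_pos: [531.7, -112.2, 22.5]
eef_rot: [3.142, -0.0, 1.645]
wrist_force: [0.4, 2.5, 5.8]
finger_gap: 0.4
finger_force: 2.4
```

```bash
python3 -c "
from h import *
track();track()"
```

```text
scene [(-1.1699999570846558, 0.987), (-1.25, 0.976), (-0.5099999904632568, 0.985)]
side [(-1.4700000286102295, 0.989), (-1.600000023841858, 0.965), (-1.4199999570846558, 0.991)]
scene [(-1.090000033378601, 0.989), (-1.1699999570846558, 0.983), (-0.800000011920929, 0.984)]
side [(-1.440000057220459, 0.988), (-1.5700000524520874, 0.965), (-1.3300000429153442, 0.992)]
[ 531.66 -112.18   22.46] Fz 5.32 29.775
scene [(-1.0499999523162842, 0.988), (-1.059999942779541, 0.978), (-0.6100000143051147, 0.986)]
side [(-1.5299999713897705, 0.987), (-1.7000000476837158, 0.959), (-1.3899999856948853, 0.991)]
scene [(-1.059999942779541, 0.988), (-1.0, 0.976), (-0.6000000238418579, 0.986)]
side [(-1.4900000095367432, 0.987), (-1.690000057220459, 0.962), (-1.409999966621399, 0.992)]
[ 531.67 -112.19   22.48] Fz 5.36 29.975
```

Request:
arm_command:
  plan:
    - [-1,0,0,0.001,0]
    - [-1,0,0,0.0007,0]
    - [-1,0,0,0,0]
    - [-1,0,0,0,0]

```text
clock: 30.48
eef_pos: [531.7, -112.1, 20.9]
eef_rot: [3.141, -0.0, 1.645]
wrist_force: [-0.5, 2.9, 7.2]
finger_gap: 0.4
finger_force: 3.3
```

```bash
python3 - <<'E'
from h import *
track()
for n in('side','scene','wrist'):
    c=shot(n);P=cloud(c);h=cv2.cvtColor(c['img'],cv2.COLOR_BGR2HSV);H,S,V=[h[...,i].astype(int) for i in range(3)]
    X=(P[...,:2]-O)@D;Y=(P[...,:2]-O)@N
    m=(c['z_map']>0)&(H>3)&(H<16)&(S>150)&(V>60)&(abs(Y)<30)&(X>-180)&(X<-95)&(P[...,2]>35)
    if m.sum()>5: print(n,m.sum(),np.percentile(X[m],[2,50,98]).round(),np.percentile(P[...,2][m],[2,50,98]).round())
E
```

```text
scene [(-0.3799999952316284, 0.985), (-0.2199999988079071, 0.978), (0.05999999865889549, 0.975)]
side [(-0.7799999713897705, 0.99), (-0.800000011920929, 0.971), (-0.8399999737739563, 0.993)]
scene [(-0.23999999463558197, 0.988), (-0.20999999344348907, 0.973), (0.07000000029802322, 0.984)]
side [(-0.7400000095367432, 0.991), (-0.7200000286102295, 0.974), (-0.7799999713897705, 0.994)]
[ 531.69 -112.05   20.91] Fz 7.24 30.675
side 15 [-137. -124. -115.] [58. 62. 65.]
scene 99 [-161. -152. -123.] [49. 57. 70.]
wrist 1456 [-138. -127. -119.] [57. 61. 63.]
```

Request:
arm_command:
  plan:
    - [-1,0,0,0.0006,0]
    - [-1,0,0,0,0]
    - [-1,0,0,0,0]
    - [-1,0,0,0,0]
    - [-1,0,0,0,0]
    - [-1,0,0,0,0]
    - [-1,0,0,0,0]
    - [-1,0,0,0,0]
    - [-1,0,0,0,0]
    - [-1,0,0,0,0]
    - [-1,0,0,0,0]
    - [-1,0,0,0,0]
    - [-1,0,0,0,0]

```text
clock: 32.45
eef_pos: [531.8, -112.1, 20.7]
eef_rot: [3.141, -0.0, 1.645]
wrist_force: [-3.1, 3.5, 11.7]
finger_gap: 0.6
finger_force: 5.1
```

```bash
python3 -c "
from h import *
track()"
```

```text
scene [(-0.27000001072883606, 0.987), (-0.03999999910593033, 0.975), (0.25999999046325684, 0.986)]
side [(-0.8199999928474426, 0.994), (-0.8600000143051147, 0.986), (-0.8899999856948853, 0.996)]
scene [(-0.4399999976158142, 0.986), (-0.46000000834465027, 0.971), (0.07999999821186066, 0.977)]
side [(-0.7599999904632568, 0.994), (-0.800000011920929, 0.984), (-0.8199999928474426, 0.995)]
[ 531.79 -112.     20.68] Fz 11.17 32.65
```

The clamp has held steady at the trigger stop for over 1.5 s with the pad in by about 6.2 mm. That is about half-way and far from the crush limit, so I'm handing in.

```bash
python3 -c "
from h import *
print(ticket.sign_off())"
```

```text
the job is handed in; nothing more can be done
None
```

The blue cover stands on the middle of the grey mat, and the clamp is holding the wooden block with the sleeve about 6.2 mm in (estimated from the camera images; half-way is 7 mm, the crush limit 12 mm) while the gripper keeps the trigger down. I handed the job in at about 33 s of the 72 s allowed; the tool did not report how it was judged.

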